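# Load the die block and hold the leather-embossing mould shut

### The job

Plug the brass die block, rosette up, fully home into the square pocket of the mould half that is bolted to the bench. Then fit the loose wooden upper half over the two dowels, push it down against the springy orange ejector bars until the two halves meet, and finish while still holding it pressed shut. Leave the hammer, jar and hexagonal box where they are.

Things in the scene. Friction and masses are not known exactly. Their poses are not given: they have to be found in the camera images.
- die_block: Brass die block, about 0.4 kg, standing upright on the bench, 40 mm tall: square shank 30 x 30 mm, 22 mm high, foot tapered to 25 mm over the lowest 5 mm; above it a flat-sided square head 40 x 40 mm, 18 mm high, copper rosette on top. Origin: centre of the shank's underside; z up; x and y square to the sides. Fits the pocket at any quarter turn.
- lower_half: Lower mould half: aluminium block 130 (x) x 180 (y) x 40 (z) mm, fixed to the bench (two low bolted feet stick out 26 mm at the +x and -x sides). Origin: centre of its underside, z up. On its top face (z = 40 mm) stand two steel dowels, 12 mm diameter, 40 mm tall above the face, the top 8 mm tapering to 5 mm, at x = 0, y = -66 and +66 mm.
- pocket (a point): Centre of the mouth of the square pocket, at the middle of the lower half's top face; axes as lower_half. The pocket is 32 x 32 mm, 26 mm deep, sides along x and y, with a bevelled mouth. With the block home, its head rests on the face and the block's origin is 22 mm below this point.
- ejector (a joint): Two orange ejector bars in the lower half, each 10 (x) x 70 (y) mm at x = -50 and +50 mm, moving down together. 0 = 8 mm above the face, 0.008 m = flush (halves shut). Spring: 9 N to start, 13 N at 0.008; it lifts the upper half again if let go (whose weight alone does not sink them). To set the block, fingers have most room closing along the lower half's y.
- upper_half: Upper mould half, dark wood, about 0.47 kg, right way up on the bench: plate 120 (x) x 170 (y) x 32 (z) mm. Origin: centre of its underside, z up. 14 mm dowel holes right through at x = 0, y = -66 and +66 mm; central cavity below, 50 x 50 x 22 deep, clears the block's head. Fits either way round. Its origin is 8 mm above pocket when resting on the ejector bars, at it when shut.
- grip_bar (a point): Centre of the light wood grip bar on top of the upper half, 50 mm above its origin; axes as upper_half. The bar is 24 (x) x 90 (y) x 36 (z) mm, its top 68 mm and its foot 32 mm above the underside.
- hammer: Bystander: hammer lying beyond the mould. Leave alone.
- glue_jar: Bystander: white glue jar with red cap, 60 mm diameter, 75 mm tall. Origin: centre of its underside. Leave alone.
- hex_box: Bystander: hexagonal leather-covered box, 86 mm across the flats, 60 mm tall. Origin: centre of its underside. Leave alone.
There are look-alikes about, which are no part of the job. What is meant by the die_block is not grey or pink, and is the larger of those in its own colour.

How it is judged:
On the way, in this order (a step that is already met when the one before it is completed fails the run):
1. the die block is fully home in the pocket (z of die_block in the frame of pocket below -0.02 m and horizontal distance between die_block and pocket below 0.003 m and angle between the z axis of die_block and the z axis of lower_half, either way round below 0.05 rad), for 0.2 s.
2. the upper half sits on both dowels, over the block (all of step 1 and z of upper_half in the frame of pocket between -0.005 and 0.02 m and horizontal distance between upper_half and pocket below 0.003 m and angle between the x axis of upper_half and the x axis of lower_half, either way round below 0.05 rad and angle between upper_half's own z axis and vertical below 0.05 rad), for 0.1 s.
At the end, for the whole second after the job is handed in: Block home in the pocket (2 mm of depth, 3 mm of centre, 0.05 rad); upper half on both dowels (3 mm of centre, 0.05 rad square and level), shut to within 2 mm, ejector down more than 6 mm, and the robot still touching it with more than 3 N (all of step 1 and z of upper_half in the frame of pocket between -0.005 and 0.002 m and horizontal distance between upper_half and pocket below 0.003 m and angle between the x axis of upper_half and the x axis of lower_half, either way round below 0.05 rad and angle between upper_half's own z axis and vertical below 0.05 rad and value of joint ejector above 0.006 m and contact force between any of the fingers, the arm and upper_half above 3 N); the arm keeps its last pose, push and grip.
It fails at once if the hammer is moved by more than 30 mm (distance of hammer from where it was at the start of the episode above 0.03 m).
It fails at once if the glue jar is moved by more than 30 mm (distance of glue_jar from where it was at the start of the episode above 0.03 m).
It fails at once if the hexagonal box is moved by more than 30 mm (distance of hex_box from where it was at the start of the episode above 0.03 m).
It also fails if it takes over 64 s, if anything falls off the work surface, if the arm or the gripper's body presses on something with over 40 N, if the wrist force passes 120 N, or if a joint passes its speed limit or range.

### The arm

A 6-joint arm with a two-finger parallel gripper is mounted at the origin on the work surface. World frame = base frame: x ahead of the robot, y to its left, z up, the work surface at z = 0. Lengths are in m, angles in rad, forces in N, time in s.
With the tool pointing down it reaches from about 0.3 to 0.775 m from the base axis. Payload 14.6 kg.
Tool frame: the origin (TCP) lies on the centre line of the jaws, within the pads' length; the fingertips stand ctrl.tcp_to_tips ahead of it and the grasp point (between the pads) lies 2 mm behind it (ctrl.tcp_to_tips is the distance from the TCP to the fingertips, in m); z points along the fingers, y is the line along which they close (so a half turn about z gives the same grasp; the last joint's range is limited). The gripper opens to 94 mm and grips with 3 to 60 N. Pads are 16 mm wide; open, the fingers measure 119 mm over their backs; the gripper's body (75 mm by 177 mm) begins 78 mm behind the grasp point.
Start: joints at [-1.382, 0.3, 1.521, -0, 1.321, -0.067], TCP at [0.139, -0.532, 0.222] pointing down, gripper open.
Joint ranges: [-3.03, 3.03], [-0.79, 2.21], [0.23, 2.52], [-1.04, 4.18], [0, 3.07], [-2.55, 2.55]. Speed limits (rad/s): [2.22, 2.22, 2.57, 3.14, 3.14, 3.14].

### API

Orientations are given as [roll, pitch, yaw] about the fixed x, y, z axes, in that order (R = Rz(yaw) Ry(pitch) Rx(roll)).
In Python, from station import telemetry, viewer, hand_in, ctrl gives the robot as it stands.
- The arm moves only by the tool step_arm, never from a script. Its argument "plan" is a list of rows, each an object of numbers: "dx", "dy", "dz": the shift along the tool's x, y, z scaled (see below); "rx", "ry", "rz": the turn, a rotation vector about the tool's x, y, z scaled (see below); "claw": the closure, from 0 (fully open) to 1 (shut). In form: [{"dx": .., "dy": .., "dz": .., "rx": .., "ry": .., "rz": .., "claw": ..}, ...]. A call has 1 to 10 rows; each row shifts and turns the commanded pose from where the row before left it, along the tool's axes as they then stand; what a row does not reach is not made up. The controller multiplies each number of a shift by 0.1 m and each number of a turn by 90 degrees. A row lasts 1/10 s, in which the tool goes at most 50 mm and 8.59 degrees, less where a joint would pass 70% of its speed; a pose out of reach is approached as far as the arm can. A call with a number of a shift or a turn outside -1 to 1 is refused whole. A call with a gripper value outside its range is refused whole. The fingers move at their own pace and stop on an object; "grip_force" is the grip in N (left out, the last holds). Time passes only in rows, so rows that do not move let the fingers close. It gives the time, the measured TCP pose, the force, the opening and the grip force at its end, in the units of the state.
- telemetry.get_obs(): the state, without advancing time (a new reading comes with each control period).
- viewer.camera(name): name is "scene" or "top" or "wrist"; returns a dict with "img" (480x640x3 uint8, red, green, blue), "z_map" (480x640 float32, m along the optical axis (not along the pixel's ray), 0 where there is no reading), "fx", "fy", "cx", "cy" (pixels), "dist" ([k1, k2, p1, p2, k3] as OpenCV has them; the pictures are not rectified), "R" (3x3) and "t" (3): a world point X has camera coordinates R X + t; the wrist camera has in their place "tool_from_camera" (4x4, takes a point from camera to tool coordinates, whose origin is the TCP and whose axes are the flange's). Camera axes: x right, y down, z forward; pixel columns grow to the right and rows downward; lengths in m; the calibration is good to about 2 mm. A picture is of the moment at which its call begins: read the wrist's pose just before it.
- hand_in(): hands the job in; it is judged then, once.
Trained networks look in a picture, given as the dict that the camera call returned (one of the last four; its "shot" number tells which), for a name from the list of things; names that differ only in an ending like _2 or _b are one class to them, and where a whole thing is asked for, a point or a joint stands for the part that bears it (a point fixed in the world has none). Each returns a list of dicts, best first, with "score" (0 to 1); they miss things now and then, are a little off and sometimes report something else, mostly with a low value. They report only what shows in the picture. A call takes as long as a camera call. They do not tell look-alikes from the thing itself.
- viewer.recognise(target, picture): "rect" ([left, top, right, bottom] in pixels, round what is visible of it).
The state is a dict: "time_s": time; "qpos": joint angles; "joint_vel": joint speeds; "tau": joint torques, N m; "ee_pos": TCP position; "eef_rot": TCP orientation; "force": force on the tool from outside, world axes, zero at the start; "moment": the same for the moment, N m; "grip_width": finger opening in m; "grip_force": force on a finger pad.
Only numpy, scipy, OpenCV 4.12 (cv2) and the standard library are available. Lean on these libraries where they do the work, as an engineer would, in place of code of your own. Each camera call takes 0.05 s, during which the arm holds its last target. There are 200 camera calls.

## Working session

There is one attempt and no reset: what is moved stays moved. The work goes in short steps, Python scripts to look and compute and a tool call to move; the robot and the scene stay as the last step left them, time stands still between calls to the robot, and variables do not carry over. Pictures are saved under pics/ and viewed, at most 10 in all, crops included, and the job is handed in when it is done.

Besides the shell and the picture viewer there is one more tool, called as name([rows], argument=value, ...), one row to a line, values as JSON. step_arm: Moves the arm, as the interface text tells. Shifts and turns lie within -1 to 1; 1 stands for 0.1 m of shift or 90 degrees of turn. Its arguments: {"type":"object","properties":{"plan":{"type":"array"},"grip_force":{"type":"number"}},"required":["plan"]}

```bash
ls; mkdir -p pics
cat > h.py <<'E'
import numpy as np, cv2
from station import telemetry, viewer, hand_in, ctrl
from scipy.spatial.transform import Rotation as Ro
def Rt(o): return Ro.from_euler('xyz',o['eef_rot']).as_matrix()
def shot(n):
    o=telemetry.get_obs(); c=viewer.camera(n)
    if n=='wrist':
        T=np.eye(4);T[:3,:3]=Rt(o);T[:3,3]=o['ee_pos']; c['T']=T@np.array(c['tool_from_camera'])
    else:
        T=np.eye(4);T[:3,:3]=np.array(c['R']).T;T[:3,3]=-T[:3,:3]@np.array(c['t']);c['T']=T
    c['K']=np.array([[c['fx'],0,c['cx']],[0,c['fy'],c['cy']],[0,0,1]])
    return c
def cloud(c):
    h,w=c['z_map'].shape
    v,u=np.mgrid[:h,:w]
    p=cv2.undistortPoints(np.stack([u,v],-1).reshape(-1,1,2).astype(np.float64),c['K'],np.array(c['dist'])).reshape(h,w,2)
    z=c['z_map'][...,None]
    X=np.concatenate([p*z,z],-1)@c['T'][:3,:3].T+c['T'][:3,3]
    X[c['z_map']==0]=np.nan
    return X
def save(c,n): cv2.imwrite(f'pics/{n}.png',c['img'][:,:,::-1])
E
python3 - <<'E'
from h import *
o=telemetry.get_obs();print(o, [ (k,getattr(ctrl,k)) for k in dir(ctrl) if k[0]!='_'])
for n in ['top','scene']:
    c=shot(n);save(c,n);X=cloud(c);print(n,c['T'][:3,3],c['fx'])
    for t in ['die_block','lower_half','upper_half','grip_bar','hammer','glue_jar','hex_box']:
        for r in viewer.recognise(t,c)[:5]:
            l,tp,rr,b=[int(v) for v in r['rect']]
            P=X[max(tp,0):b,max(l,0):rr].reshape(-1,3)
            ctr=X[(tp+b)//2,(l+rr)//2]
            print(t,round(r['score'],2),[l,tp,rr,b],ctr.round(3),np.nanmax(P[:,2]).round(3))
E
```

```text
pics
{'time_s': 0.0, 'qpos': array([-1.38162000e+00,  3.00461052e-01,  1.52159007e+00, -2.56084083e-05,
        1.32068281e+00, -6.65715933e-02]), 'joint_vel': array([-3.09605664e-04,  8.31513927e-05,  8.54902793e-04, -1.74906413e-03,
        1.40731914e-03,  4.83899889e-04]), 'tau': array([ 1.61788084e-03, -5.31808913e+01, -3.52738202e+01,  7.08793220e-02,
        2.43961177e-02, -9.20255206e-05]), 'ee_pos': array([ 0.13909333, -0.53186989,  0.22188803]), 'eef_rot': array([-3.14045225e+00, -5.11711060e-05,  2.55754240e-01]), 'force': array([ 0.56516925, -0.20417645, -0.23047014]), 'moment': array([-0.06664223, -0.01322637,  0.01827704]), 'grip_force': 0.0, 'grip_width': 0.09402409807197112} [('MotionError', <class 'station.MotionError'>), ('tcp_to_tips', 0.017)]
top [ 0.33837761 -0.03446368  1.37019605] 559.2308159690967
die_block 0.77 [485, 276, 501, 294] [ 0.505 -0.449  0.037] 0.048
die_block 0.69 [460, 306, 470, 320] [ 0.442 -0.376  0.037] 0.037
die_block 0.51 [440, 262, 464, 289] [ 0.533 -0.354  0.04 ] 0.046
die_block 0.51 [407, 264, 421, 276] [ 0.552 -0.266  0.03 ] 0.038
lower_
[... 421 characters left out ...]
] 0.045
die_block 0.59 [135, 301, 158, 331] [ 0.544 -0.367  0.038] 0.045
die_block 0.52 [183, 288, 199, 308] [ 0.557 -0.274  0.027] 0.033
die_block 0.47 [110, 289, 125, 305] [ 0.458 -0.386  0.03 ] 0.033
lower_half 0.63 [239, 193, 329, 276] [ 0.555 -0.033  0.037] 0.083
upper_half 0.82 [358, 135, 440, 195] [0.559 0.324 0.03 ] 0.072
grip_bar 0.77 [360, 135, 438, 199] [0.564 0.318 0.03 ] 0.072
hammer 0.64 [238, 194, 333, 276] [ 0.56  -0.035  0.039] 0.083
hammer 0.6 [328, 248, 425, 334] [0.784 0.013 0.021] 0.029
glue_jar 0.93 [245, 315, 280, 359] [ 0.746 -0.24   0.072] 0.079
glue_jar 0.49 [235, 192, 332, 272] [ 0.55  -0.032  0.039] 0.083
hex_box 0.81 [403, 194, 443, 242] [0.733 0.205 0.059] 0.065
```

Run:
```python
import cv2
i=cv2.imread('pics/top.png')
a=cv2.resize(i[240:330,100:300],(800,360),interpolation=cv2.INTER_CUBIC)
cv2.imwrite('pics/blk.png',cv2.resize(i[245:335,395:515],(800,600),interpolation=cv2.INTER_CUBIC))
```

```text
(no output)
```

View pics/top.png

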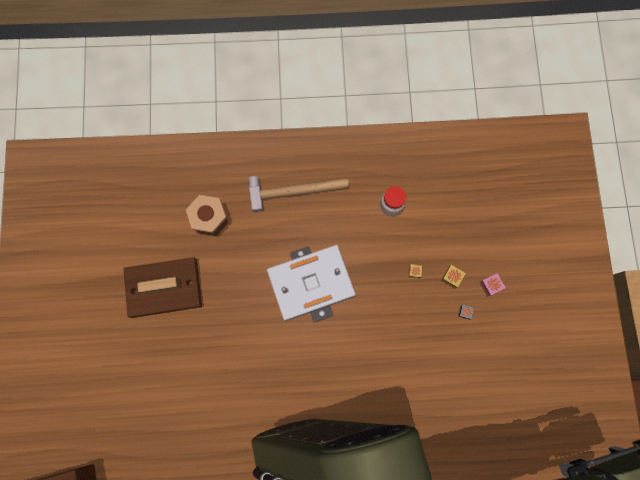

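View pics/blk.png

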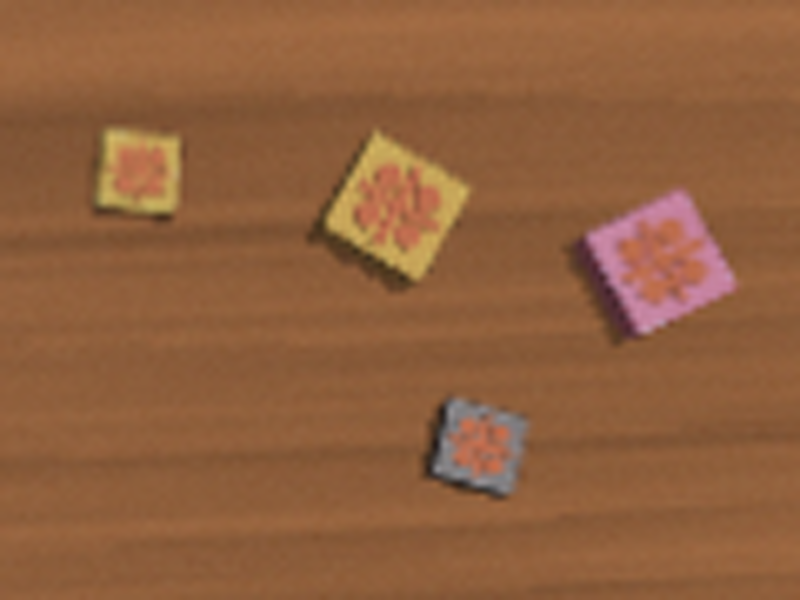

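Top view: the larger brass block is at (455,276). Pink (494,285), grey (467,312) and the small brass one (415,271) are the look-alikes. The mould is at (311,283) and the wooden upper half at (162,287), with hammer, hex box and jar beyond them.

```bash
cat >> h.py <<'E'
def rect(P):
    (cx,cy),(w,h),a=cv2.minAreaRect((P[:,:2]*1000).astype(np.float32)); 
    return np.round([cx,cy,w,h,a],1)
def plan(x,y,z,yaw,n):
    "even rows from the present pose; yaw in deg (tool x axis heading)"
    o=telemetry.get_obs(); R=Ro.from_euler('xyz',o['eef_rot']); p=np.array(o['ee_pos'])
    G=Ro.from_euler('xyz',[np.pi,0,np.radians(yaw)]); rv=(R.inv()*G).as_rotvec()
    d=(np.array([x,y,z])-p)/n
    for i in range(n):
        Ri=R*Ro.from_rotvec(rv*i/n); s=Ri.inv().apply(d)/.1; t=np.degrees(rv)/n/90
        print([round(float(q),4) for q in (*s,*t)])
E
python3 - <<'E'
from h import *
c=shot('top');X=cloud(c)
def sel(l,t,r,b,z0,z1,col=None):
    P=X[t:b,l:r].reshape(-1,3);I=c['img'][t:b,l:r].reshape(-1,3)
    m=(P[:,2]>z0)&(P[:,2]<z1); return P[m]
print('blk',rect(sel(436,258,468,292,.035,.048)))
P=sel(255,240,365,325,.036,.06);print('low',rect(P),np.median(P[:,2]))
P=sel(118,255,208,325,.028,.04);print('up',rect(P),np.median(P[:,2]))
P=sel(118,255,208,325,.06,.08);print('bar',rect(P),np.median(P[:,2]))
w=shot('wrist');print(w['tool_from_camera'],w['fx'])
plan(0.53,-0.355,0.2,90,10)
E
```

```text
blk [ 531.1 -358.5   39.5   41.2   55.4]
low [533.8 -14.4 131.  182.1  16.4] 0.04032633662005236
up [543.7 345.  120.  171.9   5.6] 0.03204905694286775
bar [543.5 344.3  24.6  92.1   5.4] 0.06759594964569238
[[-1.28475369e-03 -9.57631963e-01 -2.87991966e-01  8.40884363e-02]
 [ 9.99999161e-01 -1.27875173e-03 -2.08960955e-04  4.08152003e-04]
 [-1.68162536e-04 -2.87991993e-01  9.57632802e-01 -1.62087290e-01]
 [ 0.00000000e+00  0.00000000e+00  0.00000000e+00  1.00000000e+00]] 417.71976410022836
[0.4229, -0.0725, 0.0225, 0.0, 0.0, -0.0837]
[0.4288, -0.0164, 0.0225, 0.0, 0.0, -0.0837]
[0.4272, 0.04, 0.0225, 0.0, 0.0, -0.0837]
[0.4183, 0.0957, 0.0225, 0.0, 0.0, -0.0837]
[0.4022, 0.1497, 0.0225, 0.0, 0.0, -0.0837]
[0.3791, 0.2011, 0.0225, 0.0, 0.0, -0.0837]
[0.3494, 0.2491, 0.0225, 0.0, 0.0, -0.0837]
[0.3137, 0.2928, 0.0225, 0.0, 0.0, -0.0837]
[0.2726, 0.3314, 0.0225, 0.0, 0.0, -0.0837]
[0.2268, 0.3643, 0.0225, 0.0, 0.0, -0.0837]
```

Run:
```python
from h import *
plan(0.531,-0.3585,0.17,55.4,11)
```

```text
[0.3846, -0.0626, 0.0477, 0.0, -0.0, -0.0412]
[0.3878, -0.0376, 0.0477, 0.0, -0.0, -0.0412]
[0.3894, -0.0125, 0.0477, 0.0, -0.0, -0.0412]
[0.3894, 0.0127, 0.0477, 0.0, -0.0, -0.0412]
[0.3878, 0.0379, 0.0477, 0.0, -0.0, -0.0412]
[0.3845, 0.0628, 0.0477, 0.0, -0.0, -0.0412]
[0.3797, 0.0875, 0.0477, 0.0, -0.0, -0.0412]
[0.3732, 0.1119, 0.0477, 0.0, -0.0, -0.0412]
[0.3652, 0.1358, 0.0477, 0.0, -0.0, -0.0412]
[0.3557, 0.1591, 0.0477, 0.0, -0.0, -0.0412]
[0.3447, 0.1817, 0.0477, 0.0, -0.0, -0.0412]
```

step_arm([
  {"dx": 0.385,"dy": -0.063,"dz": 0.048,"rz": -0.041},
  {"dx": 0.388,"dy": -0.038,"dz": 0.048,"rz": -0.041},
  {"dx": 0.389,"dy": -0.013,"dz": 0.048,"rz": -0.041},
  {"dx": 0.389,"dy": 0.013,"dz": 0.048,"rz": -0.041},
  {"dx": 0.388,"dy": 0.038,"dz": 0.048,"rz": -0.041},
  {"dx": 0.385,"dy": 0.063,"dz": 0.048,"rz": -0.041},
  {"dx": 0.38,"dy": 0.088,"dz": 0.048,"rz": -0.041},
  {"dx": 0.373,"dy": 0.112,"dz": 0.048,"rz": -0.041},
  {"dx": 0.365,"dy": 0.136,"dz": 0.048,"rz": -0.041},
  {"dx": 0.355,"dy": 0.16,"dz": 0.048,"rz": -0.041},
])

```text
$.plan[0]: bad value
```

step_arm([
  {"dx": 0.345,"dy": 0.182,"dz": 0.048,"rz": -0.041},
  {"claw": 0},
  {"claw": 0},
])

```text
$.plan[0]: bad value
```

Run:
```python
from h import *
c=shot('wrist');X=cloud(c);save(c,'w1');o=telemetry.get_obs();print(o['ee_pos'],np.degrees(o['eef_rot']))
P=X.reshape(-1,3);I=cv2.cvtColor(c['img'],cv2.COLOR_RGB2HSV).reshape(-1,3)
m=(P[:,2]>.032)&(P[:,2]<.048)&(np.hypot(P[:,0]-.531,P[:,1]+.3585)<.04)
print(rect(P[m]),m.sum(),np.median(P[m],0))
# yellow top vs whole
plan(0.531,-0.3585,0.041,55.4,3)
```

```text
[ 0.13913748 -0.53209519  0.22245319] [1.79999937e+02 3.71839309e-04 1.46575470e+01]
[0. 0. 0. 0. 0.] 0 [nan nan nan]
[1.4101, -0.2293, 0.6048, -0.0, 0.0, -0.1509]
[1.4245, 0.1082, 0.6048, -0.0, 0.0, -0.1509]
[1.3593, 0.4397, 0.6048, -0.0, 0.0, -0.1509]
  return _methods._mean(a, axis=axis, dtype=dtype,
  ret = um.true_divide(
```

View pics/w1.png

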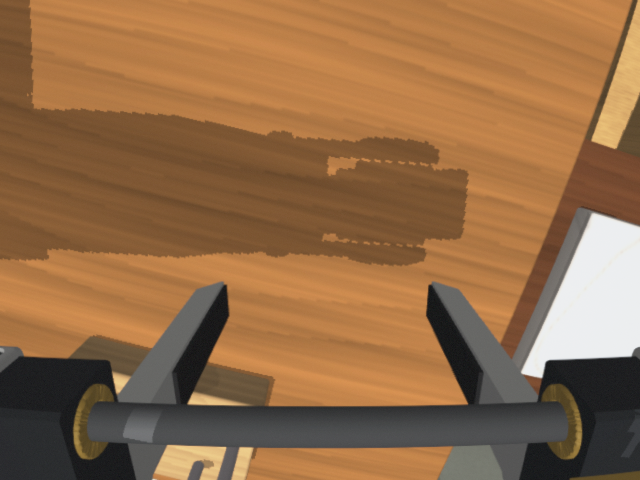

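The move was refused because every row needs all the fields, so the picture shows only bare bench between the fingers. I'll resend it with complete rows.

step_arm([
  {"dx": 0.385,"dy": -0.063,"dz": 0.048,"rx": 0,"ry": 0,"rz": -0.041,"claw": 0},
  {"dx": 0.388,"dy": -0.038,"dz": 0.048,"rx": 0,"ry": 0,"rz": -0.041,"claw": 0},
  {"dx": 0.389,"dy": -0.013,"dz": 0.048,"rx": 0,"ry": 0,"rz": -0.041,"claw": 0},
  {"dx": 0.389,"dy": 0.013,"dz": 0.048,"rx": 0,"ry": 0,"rz": -0.041,"claw": 0},
  {"dx": 0.388,"dy": 0.038,"dz": 0.048,"rx": 0,"ry": 0,"rz": -0.041,"claw": 0},
  {"dx": 0.385,"dy": 0.063,"dz": 0.048,"rx": 0,"ry": 0,"rz": -0.041,"claw": 0},
  {"dx": 0.38,"dy": 0.088,"dz": 0.048,"rx": 0,"ry": 0,"rz": -0.041,"claw": 0},
  {"dx": 0.373,"dy": 0.112,"dz": 0.048,"rx": 0,"ry": 0,"rz": -0.041,"claw": 0},
  {"dx": 0.365,"dy": 0.136,"dz": 0.048,"rx": 0,"ry": 0,"rz": -0.041,"claw": 0},
  {"dx": 0.355,"dy": 0.16,"dz": 0.048,"rx": 0,"ry": 0,"rz": -0.041,"claw": 0},
])

```text
time_s: 1.95
ee_pos: [0.4971, -0.3739, 0.1743]
eef_rot: [3.142, 0.0, 0.902]
force: [-0.2, -0.9, -0.3]
grip_width: 0.0943
grip_force: 0.0
```

step_arm([
  {"dx": 0.345,"dy": 0.182,"dz": 0.048,"rx": 0,"ry": 0,"rz": -0.041,"claw": 0},
  {"dx": 0,"dy": 0,"dz": 0,"rx": 0,"ry": 0,"rz": 0,"claw": 0},
  {"dx": 0,"dy": 0,"dz": 0,"rx": 0,"ry": 0,"rz": 0,"claw": 0},
])

```text
time_s: 2.25
ee_pos: [0.5315, -0.3587, 0.1692]
eef_rot: [-3.141, 0.0, 0.965]
force: [-0.4, -0.4, 0.8]
grip_width: 0.0943
grip_force: 0.0
```

Run:
```python
from h import *
c=shot('wrist');X=cloud(c);save(c,'w2');o=telemetry.get_obs();print(o['time_s'],o['ee_pos'],np.degrees(o['eef_rot']))
P=X.reshape(-1,3)
m=(P[:,2]>.032)&(P[:,2]<.048)&(np.hypot(P[:,0]-.531,P[:,1]+.3585)<.04)
print(rect(P[m]),m.sum(),np.median(P[m],0))
```

```text
2.3 [ 0.53092836 -0.35923073  0.16955394] [-1.79979609e+02  9.35966493e-03  5.52107631e+01]
[ 532.5 -357.6   40.6   40.    55.3] 3018 [ 0.53318585 -0.3563848   0.04024556]
```

View pics/w2.png

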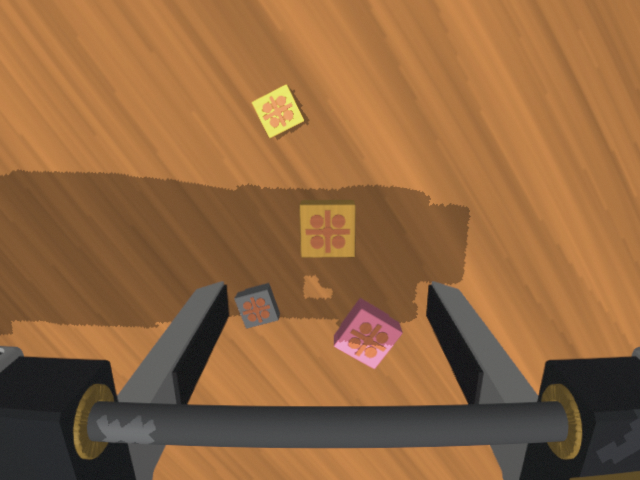

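Larger brass block is at (328,231), square with the jaws and about 2 mm ahead. Descending to grasp it.

step_arm([
  {"dx": 0.022,"dy": 0.004,"dz": 0.3,"rx": 0,"ry": 0,"rz": 0,"claw": 0},
  {"dx": 0,"dy": 0,"dz": 0.3,"rx": 0,"ry": 0,"rz": 0,"claw": 0},
  {"dx": 0,"dy": 0,"dz": 0.3,"rx": 0,"ry": 0,"rz": 0,"claw": 0},
  {"dx": 0,"dy": 0,"dz": 0.25,"rx": 0,"ry": 0,"rz": 0,"claw": 0},
  {"dx": 0,"dy": 0,"dz": 0.135,"rx": 0,"ry": 0,"rz": 0,"claw": 0},
  {"dx": 0,"dy": 0,"dz": 0,"rx": 0,"ry": 0,"rz": 0,"claw": 0.3},
  {"dx": 0,"dy": 0,"dz": 0,"rx": 0,"ry": 0,"rz": 0,"claw": 1},
  {"dx": 0,"dy": 0,"dz": 0,"rx": 0,"ry": 0,"rz": 0,"claw": 1},
  {"dx": 0,"dy": 0,"dz": 0,"rx": 0,"ry": 0,"rz": 0,"claw": 1},
  {"dx": 0,"dy": 0,"dz": 0,"rx": 0,"ry": 0,"rz": 0,"claw": 1},
], grip_force=35)

```text
time_s: 3.3
ee_pos: [0.5332, -0.3576, 0.0419]
eef_rot: [3.14, 0.0, 0.964]
force: [0.2, -0.2, 0.2]
grip_width: 0.0577
grip_force: 0.0
```

step_arm([
  {"dx": 0,"dy": 0,"dz": 0,"rx": 0,"ry": 0,"rz": 0,"claw": 1},
  {"dx": 0,"dy": 0,"dz": 0,"rx": 0,"ry": 0,"rz": 0,"claw": 1},
  {"dx": 0,"dy": 0,"dz": 0,"rx": 0,"ry": 0,"rz": 0,"claw": 1},
])

```text
time_s: 3.6
ee_pos: [0.533, -0.3574, 0.0413]
eef_rot: [3.142, -0.0, 0.964]
force: [-0.7, 0.4, 1.7]
grip_width: 0.04
grip_force: 35.0
```

step_arm([
  {"dx": 0,"dy": 0,"dz": -0.2,"rx": 0,"ry": 0,"rz": 0,"claw": 1},
  {"dx": 0,"dy": 0,"dz": -0.4,"rx": 0,"ry": 0,"rz": 0,"claw": 1},
  {"dx": 0,"dy": 0,"dz": -0.45,"rx": 0,"ry": 0,"rz": 0,"claw": 1},
  {"dx": 0,"dy": 0,"dz": -0.45,"rx": 0,"ry": 0,"rz": 0,"claw": 1},
])

```text
time_s: 4.0
ee_pos: [0.5325, -0.3571, 0.192]
eef_rot: [-3.14, -0.0, 0.964]
force: [1.3, -0.4, -4.2]
grip_width: 0.0399
grip_force: 35.0
```

Run:
```python
from h import *
o=telemetry.get_obs();print(o['grip_width'],o['ee_pos'],o['force'])
plan(0.534,-0.0145,0.19,16.4,10)
```

```text
0.039920124838172165 [ 0.53246522 -0.35711619  0.19200104] [ 1.34835494 -0.39346515 -4.22412965]
[0.2824, -0.194, 0.0024, -0.0001, 0.0, 0.0432]
[0.2686, -0.2127, 0.0023, -0.0001, 0.0, 0.0432]
[0.2535, -0.2304, 0.0023, -0.0001, 0.0, 0.0432]
[0.2374, -0.2471, 0.0023, -0.0001, 0.0, 0.0432]
[0.2201, -0.2626, 0.0023, -0.0001, 0.0, 0.0432]
[0.2018, -0.2769, 0.0022, -0.0001, 0.0, 0.0432]
[0.1825, -0.2899, 0.0022, -0.0001, 0.0, 0.0432]
[0.1625, -0.3016, 0.0021, -0.0001, 0.0, 0.0432]
[0.1417, -0.312, 0.0021, -0.0001, 0.0, 0.0432]
[0.1202, -0.3208, 0.0021, -0.0001, 0.0, 0.0432]
```

step_arm([
  {"dx": 0.282,"dy": -0.194,"dz": 0,"rx": 0,"ry": 0,"rz": 0.0432,"claw": 1},
  {"dx": 0.269,"dy": -0.213,"dz": 0,"rx": 0,"ry": 0,"rz": 0.0432,"claw": 1},
  {"dx": 0.254,"dy": -0.23,"dz": 0,"rx": 0,"ry": 0,"rz": 0.0432,"claw": 1},
  {"dx": 0.237,"dy": -0.247,"dz": 0,"rx": 0,"ry": 0,"rz": 0.0432,"claw": 1},
  {"dx": 0.22,"dy": -0.263,"dz": 0,"rx": 0,"ry": 0,"rz": 0.0432,"claw": 1},
  {"dx": 0.202,"dy": -0.277,"dz": 0,"rx": 0,"ry": 0,"rz": 0.0432,"claw": 1},
  {"dx": 0.183,"dy": -0.29,"dz": 0,"rx": 0,"ry": 0,"rz": 0.0432,"claw": 1},
  {"dx": 0.163,"dy": -0.302,"dz": 0,"rx": 0,"ry": 0,"rz": 0.0432,"claw": 1},
  {"dx": 0.142,"dy": -0.312,"dz": 0,"rx": 0,"ry": 0,"rz": 0.0432,"claw": 1},
  {"dx": 0.12,"dy": -0.321,"dz": 0,"rx": 0,"ry": 0,"rz": 0.0432,"claw": 1},
])

```text
time_s: 5.0
ee_pos: [0.5342, -0.0133, 0.1907]
eef_rot: [-3.141, 0.001, 0.283]
force: [0.8, -0.5, -4.1]
grip_width: 0.0394
grip_force: 35.0
```

step_arm([
  {"dx": 0,"dy": 0,"dz": 0,"rx": 0,"ry": 0,"rz": 0,"claw": 1},
  {"dx": 0,"dy": 0,"dz": 0,"rx": 0,"ry": 0,"rz": 0,"claw": 1},
  {"dx": 0,"dy": 0,"dz": 0,"rx": 0,"ry": 0,"rz": 0,"claw": 1},
])

```text
time_s: 5.3
ee_pos: [0.5346, -0.0154, 0.1909]
eef_rot: [3.142, 0.0, 0.286]
force: [-0.2, -0.1, -4.3]
grip_width: 0.0397
grip_force: 35.0
```

Run:
```python
from h import *
o=telemetry.get_obs();print(o['time_s'],o['ee_pos'],np.degrees(o['eef_rot']),o['grip_width'])
c=shot('wrist');X=cloud(c);save(c,'w3')
P=X.reshape(-1,3)
print('tilt',c['T'][:3,3])
m=(P[:,2]>.034)&(P[:,2]<.055)&(np.hypot(P[:,0]-.534,P[:,1]+.0145)<.125)
print('face',rect(P[m]),m.sum(),np.median(P[m],0))
yaw=np.radians(16.4);e=np.array([-np.sin(yaw),np.cos(yaw)])
for s in(-66,66):
    q=np.array([.534,-.0145])+e*s/1000
    mm=(P[:,2]>.073)&(P[:,2]<.09)&(np.hypot(P[:,0]-q[0],P[:,1]-q[1])<.02)
    print('dowel',q,mm.sum(),P[mm].mean(0),P[mm].max(0) if mm.any() else '')
# held block (tool frame)
R=Rt(o);Q=(P-np.array(o['ee_pos']))@R
mm=(abs(Q[:,0])<.035)&(abs(Q[:,1])<.019)&(abs(Q[:,2])<.012)
print('held top',rect(Q[mm]),mm.sum(),np.median(Q[mm],0))
```

```text
5.3 [ 0.53456371 -0.0154093   0.19089779] [1.79999828e+02 2.74294382e-02 1.63693611e+01] 0.03971520855925886
tilt [0.61541974 0.00792214 0.3529447 ]
face [535.4 -12.8 130.3 180.8  16.6] 30317 [ 0.55129537 -0.00317009  0.03994645]
dowel [ 0.55263454 -0.07781472] 178 [ 0.5545021  -0.07474931  0.07701133] [ 0.55893315 -0.06958227  0.08162273]
dowel [0.51536546 0.04881472] 182 [0.51763545 0.04986976 0.07695645] [0.52175781 0.05594264 0.0821255 ]
held top [ 0.   0.  40.8 38.   0. ] 7891 [0.00341477 0.00019245 0.0011038 ]
```

View pics/w3.png

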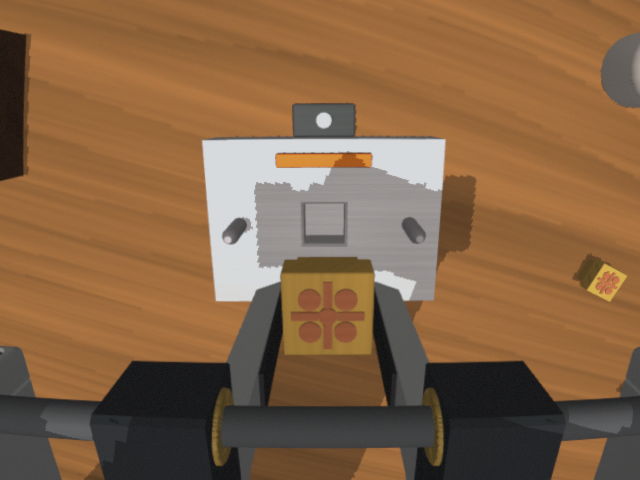

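The mould face is clear: pocket mouth about (302–347, 203–245), dowel tips near (228,238) and (420,238), and the block held straight in the jaws. Next I'll refine the pocket centre from its mouth edges.

Run:
```python
from h import *
c=shot('wrist');save(c,'w4')
def ray(u,v,z):
    p=cv2.undistortPoints(np.array([[[u,v]]],float),c['K'],np.array(c['dist']))[0,0]
    d=c['T'][:3,:3]@np.array([p[0],p[1],1]);t=c['T'][:3,3];return t+d*(z-t[2])/d[2]
g=cv2.cvtColor(c['img'],cv2.COLOR_RGB2GRAY).astype(int)
print('row222',list(zip(range(294,356),g[222,294:356])))
print('col325',list(zip(range(195,256),g[195:256,325])))
T=np.linalg.inv(c['T'])
yaw=np.radians(16.5);Rz=np.array([[np.cos(yaw),-np.sin(yaw)],[np.sin(yaw),np.cos(yaw)]])
for ctr in([.5354,-.0128],):
  for a in([16,16],[16,-16],[-16,-16],[-16,16],[0,0]):
    q=Rz@np.array(a)/1000+ctr
    print(a,cv2.projectPoints(np.array([[*q,.04]]),cv2.Rodrigues(T[:3,:3])[0],T[:3,3],c['K'],np.array(c['dist']))[0].ravel().round(1))
```

```text
row222 [(294, np.int64(152)), (295, np.int64(153)), (296, np.int64(151)), (297, np.int64(151)), (298, np.int64(153)), (299, np.int64(151)), (300, np.int64(144)), (301, np.int64(124)), (302, np.int64(115)), (303, np.int64(100)), (304, np.int64(93)), (305, np.int64(125)), (306, np.int64(149)), (307, np.int64(151)), (308, np.int64(151)), (309, np.int64(152)), (310, np.int64(153)), (311, np.int64(153)), (312, np.int64(153)), (313, np.int64(152)), (314, np.int64(153)), (315, np.int64(153)), (316, np.int64(154)), (317, np.int64(154)), (318, np.int64(153)), (319, np.int64(153)), (320, np.int64(154)), (321, np.int64(154)), (322, np.int64(155)), (323, np.int64(153)), (324, np.int64(153)), (325, np.int64(155)), (326, np.int64(155)), (327, np.int64(155)), (328, np.int64(154)), (329, np.int64(153)), (330, np.int64(155)), (331, np.int64(155)), (332, np.int64(155)), (333, np.int64(155)), (334, np.int64(156)), (335, np.int64(155)), (336, np.int64(155)), (337, np.int64(155)), (338, np.int64(156)), (339, np.int64(156)), (340, np.int64(156)), (341, np.int64(155)), (342, np.int64(148)), (343, np.int64(
[... 1030 characters left out ...]
9, np.int64(153)), (230, np.int64(153)), (231, np.int64(153)), (232, np.int64(152)), (233, np.int64(153)), (234, np.int64(140)), (235, np.int64(103)), (236, np.int64(87)), (237, np.int64(86)), (238, np.int64(86)), (239, np.int64(86)), (240, np.int64(86)), (241, np.int64(86)), (242, np.int64(92)), (243, np.int64(104)), (244, np.int64(120)), (245, np.int64(124)), (246, np.int64(132)), (247, np.int64(147)), (248, np.int64(150)), (249, np.int64(150)), (250, np.int64(150)), (251, np.int64(151)), (252, np.int64(150)), (253, np.int64(149)), (254, np.int64(146)), (255, np.int64(143))]
[16, 16] [302.6 203.6]
[16, -16] [344.4 203.4]
[-16, -16] [344.1 243.4]
[-16, 16] [303.4 243.5]
[0, 0] [323.6 223.7]
```

step_arm([
  {"dx": 0.014,"dy": -0.021,"dz": 0.2,"rx": 0,"ry": 0,"rz": -0.0015,"claw": 1},
  {"dx": 0,"dy": 0,"dz": 0.3,"rx": 0,"ry": 0,"rz": 0,"claw": 1},
  {"dx": 0,"dy": 0,"dz": 0.3,"rx": 0,"ry": 0,"rz": 0,"claw": 1},
  {"dx": 0,"dy": 0,"dz": 0.2,"rx": 0,"ry": 0,"rz": 0,"claw": 1},
  {"dx": 0,"dy": 0,"dz": 0,"rx": 0,"ry": 0,"rz": 0,"claw": 1},
  {"dx": 0,"dy": 0,"dz": 0,"rx": 0,"ry": 0,"rz": 0,"claw": 1},
])

```text
time_s: 6.0
ee_pos: [0.5357, -0.0128, 0.0918]
eef_rot: [3.142, -0.0, 0.287]
force: [0.3, 0.4, -3.1]
grip_width: 0.0395
grip_force: 35.0
```

Run:
```python
from h import *
for i in range(3):
    c=shot('wrist');o=telemetry.get_obs();print(o['time_s'],o['ee_pos'],np.degrees(o['eef_rot']),o['force'])
P=cloud(c).reshape(-1,3)
m=(P[:,2]>.034)&(P[:,2]<.046)&(np.hypot(P[:,0]-.534,P[:,1]+.0145)<.125)
print('face',rect(P[m]),m.sum());plan(.5354,-.013,.0591,16.5,1)
```

```text
6.05 [ 0.53603216 -0.01270067  0.09237659] [ 1.79967483e+02 -8.48929202e-02  1.64747276e+01] [ 0.31495893 -0.67254569 -4.06667404]
6.1 [ 0.53615239 -0.01262471  0.09257196] [ 1.79953813e+02 -1.15709699e-01  1.64819328e+01] [-0.38578537  0.06394793 -3.7628479 ]
6.15 [ 0.53609066 -0.0125437   0.09255934] [ 1.79951801e+02 -1.18452164e-01  1.64904382e+01] [ 0.51404608 -0.70725269 -3.73082297]
face [534.9 -12.8 131.1 181.1  16.5] 47074
[-0.0086, 0.0021, 0.3346, 0.0005, -0.0013, -0.0001]
```

step_arm([
  {"dx": -0.008,"dy": 0.002,"dz": 0.04,"rx": 0,"ry": 0,"rz": 0,"claw": 1},
  {"dx": 0,"dy": 0,"dz": 0.04,"rx": 0,"ry": 0,"rz": 0,"claw": 1},
  {"dx": 0,"dy": 0,"dz": 0.04,"rx": 0,"ry": 0,"rz": 0,"claw": 1},
  {"dx": 0,"dy": 0,"dz": 0.04,"rx": 0,"ry": 0,"rz": 0,"claw": 1},
  {"dx": 0,"dy": 0,"dz": 0.03,"rx": 0,"ry": 0,"rz": 0,"claw": 1},
  {"dx": 0,"dy": 0,"dz": 0,"rx": 0,"ry": 0,"rz": 0,"claw": 1},
])

```text
time_s: 6.75
ee_pos: [0.5345, -0.0127, 0.0716]
eef_rot: [-3.141, 0.001, 0.288]
force: [0.4, 0.2, -3.9]
grip_width: 0.0398
grip_force: 35.0
```

step_arm([
  {"dx": 0,"dy": 0,"dz": 0.03,"rx": 0,"ry": 0,"rz": 0,"claw": 1},
  {"dx": 0,"dy": 0,"dz": 0.03,"rx": 0,"ry": 0,"rz": 0,"claw": 1},
  {"dx": 0,"dy": 0,"dz": 0.03,"rx": 0,"ry": 0,"rz": 0,"claw": 1},
  {"dx": 0,"dy": 0,"dz": 0.03,"rx": 0,"ry": 0,"rz": 0,"claw": 1},
  {"dx": 0,"dy": 0,"dz": 0,"rx": 0,"ry": 0,"rz": 0,"claw": 1},
  {"dx": 0,"dy": 0,"dz": 0,"rx": 0,"ry": 0,"rz": 0,"claw": 1},
])

```text
time_s: 7.35
ee_pos: [0.5347, -0.0127, 0.0601]
eef_rot: [-3.142, 0.0, 0.288]
force: [0.8, 0.4, -3.6]
grip_width: 0.0397
grip_force: 35.0
```

step_arm([
  {"dx": 0,"dy": 0,"dz": 0.01,"rx": 0,"ry": 0,"rz": 0,"claw": 1},
  {"dx": 0,"dy": 0,"dz": 0.005,"rx": 0,"ry": 0,"rz": 0,"claw": 1},
  {"dx": 0,"dy": 0,"dz": 0,"rx": 0,"ry": 0,"rz": 0,"claw": 1},
  {"dx": 0,"dy": 0,"dz": 0,"rx": 0,"ry": 0,"rz": 0,"claw": 1},
])

```text
time_s: 7.75
ee_pos: [0.5349, -0.0127, 0.0592]
eef_rot: [3.141, -0.001, 0.288]
force: [-3.9, 1.0, 6.6]
grip_width: 0.0398
grip_force: 35.0
```

step_arm([
  {"dx": 0,"dy": 0,"dz": 0,"rx": 0,"ry": 0,"rz": 0,"claw": 0.35},
  {"dx": 0,"dy": 0,"dz": 0,"rx": 0,"ry": 0,"rz": 0,"claw": 0.35},
  {"dx": 0,"dy": 0,"dz": 0,"rx": 0,"ry": 0,"rz": 0,"claw": 0.35},
  {"dx": 0,"dy": 0,"dz": -0.1,"rx": 0,"ry": 0,"rz": 0,"claw": 0.35},
  {"dx": 0,"dy": 0,"dz": -0.3,"rx": 0,"ry": 0,"rz": 0,"claw": 0.35},
  {"dx": 0,"dy": 0,"dz": -0.4,"rx": 0,"ry": 0,"rz": 0,"claw": 0.35},
  {"dx": 0,"dy": 0,"dz": -0.4,"rx": 0,"ry": 0,"rz": 0,"claw": 0.35},
  {"dx": 0,"dy": 0,"dz": -0.4,"rx": 0,"ry": 0,"rz": 0,"claw": 0.35},
  {"dx": 0,"dy": 0,"dz": 0,"rx": 0,"ry": 0,"rz": 0,"claw": 0},
  {"dx": 0,"dy": 0,"dz": 0,"rx": 0,"ry": 0,"rz": 0,"claw": 0},
])

```text
time_s: 8.75
ee_pos: [0.5347, -0.0127, 0.2194]
eef_rot: [3.141, -0.001, 0.288]
force: [-0.5, 0.4, -0.3]
grip_width: 0.0737
grip_force: 0.0
```

Run:
```python
from h import *
c=shot('wrist');save(c,'w5')
o=telemetry.get_obs();print(o['time_s'],o['ee_pos'],np.degrees(o['eef_rot']),o['force'])
P=cloud(c).reshape(-1,3)
r=np.hypot(P[:,0]-.5354,P[:,1]+.013)
m=(P[:,2]>.034)&(P[:,2]<.046)&(r<.125)
print('face',rect(P[m]),m.sum(),np.median(P[m,2]))
m=(P[:,2]>.05)&(P[:,2]<.066)&(r<.04)
print('head',rect(P[m]),m.sum(),np.median(P[m,2]))
yaw=np.radians(16.5);e=np.array([-np.sin(yaw),np.cos(yaw)])
for s in(-66,66):
    q=np.array([.5354,-.013])+e*s/1000
    mm=(P[:,2]>.078)&(P[:,2]<.09)&(np.hypot(P[:,0]-q[0],P[:,1]-q[1])<.02)
    print('dowel',q,mm.sum(),P[mm].mean(0))
plan(.5437,.3448,.2,95.5,11)
```

```text
8.8 [ 0.53433622 -0.0126816   0.2181935 ] [-1.79986617e+02  3.48231251e-02  1.64992155e+01] [ 0.22939976  0.3813051  -0.33861575]
face [535.  -12.7 130.7 181.3  16.4] 26452 0.03991343235494124
head [534.9 -13.3  40.4  39.9  16.7] 2486 0.05817111049218135
dowel [ 0.55414501 -0.0762821 ] 58 [ 0.55398085 -0.07540949  0.07949792]
dowel [0.51665499 0.0502821 ] 56 [0.51655052 0.05034904 0.07950069]
[0.1005, -0.3092, 0.0166, -0.0, 0.0, -0.0798]
[0.1383, -0.2942, 0.0165, -0.0, 0.0, -0.0798]
[0.174, -0.2746, 0.0165, -0.0, 0.0, -0.0798]
[0.207, -0.2507, 0.0165, -0.0, 0.0, -0.0798]
[0.2367, -0.2228, 0.0165, -0.0, 0.0, -0.0798]
[0.2627, -0.1915, 0.0165, -0.0, 0.0, -0.0798]
[0.2846, -0.1572, 0.0165, -0.0, 0.0, -0.0798]
[0.302, -0.1203, 0.0165, -0.0, 0.0, -0.0798]
[0.3147, -0.0816, 0.0165, -0.0, 0.0, -0.0798]
[0.3224, -0.0417, 0.0165, -0.0, 0.0, -0.0798]
[0.3251, -0.001, 0.0165, -0.0, 0.0, -0.0798]
```

View pics/w5.png

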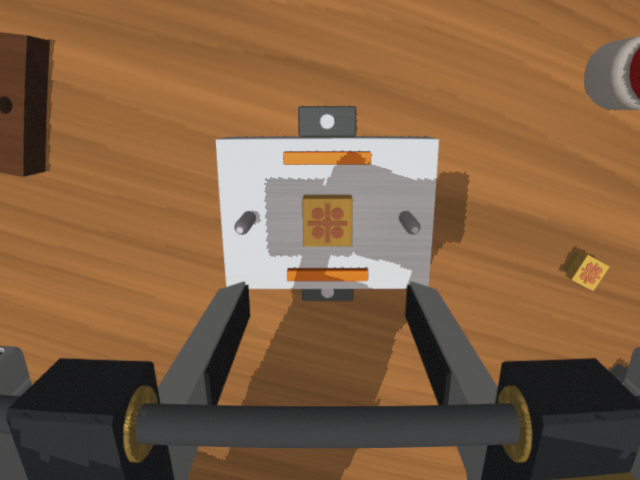

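The block is home: its top sits at 58.2 mm, centred and flush at (328,221). Moving on to the upper half.

step_arm([
  {"dx": 0.1,"dy": -0.309,"dz": 0.0165,"rx": 0,"ry": 0,"rz": -0.0798,"claw": 0},
  {"dx": 0.138,"dy": -0.294,"dz": 0.0165,"rx": 0,"ry": 0,"rz": -0.0798,"claw": 0},
  {"dx": 0.174,"dy": -0.275,"dz": 0.0165,"rx": 0,"ry": 0,"rz": -0.0798,"claw": 0},
  {"dx": 0.207,"dy": -0.251,"dz": 0.0165,"rx": 0,"ry": 0,"rz": -0.0798,"claw": 0},
  {"dx": 0.237,"dy": -0.223,"dz": 0.0165,"rx": 0,"ry": 0,"rz": -0.0798,"claw": 0},
  {"dx": 0.263,"dy": -0.1915,"dz": 0.0165,"rx": 0,"ry": 0,"rz": -0.0798,"claw": 0},
  {"dx": 0.285,"dy": -0.157,"dz": 0.0165,"rx": 0,"ry": 0,"rz": -0.0798,"claw": 0},
  {"dx": 0.302,"dy": -0.12,"dz": 0.0165,"rx": 0,"ry": 0,"rz": -0.0798,"claw": 0},
  {"dx": 0.315,"dy": -0.082,"dz": 0.0165,"rx": 0,"ry": 0,"rz": -0.0798,"claw": 0},
  {"dx": 0.322,"dy": -0.042,"dz": 0.0165,"rx": 0,"ry": 0,"rz": -0.0798,"claw": 0},
])

```text
time_s: 9.8
ee_pos: [0.5425, 0.3135, 0.2003]
eef_rot: [-3.139, 0.001, 1.547]
force: [1.2, 1.0, -0.2]
grip_width: 0.0938
grip_force: 0.0
```

step_arm([
  {"dx": 0.325,"dy": 0,"dz": 0.0165,"rx": 0,"ry": 0,"rz": -0.0798,"claw": 0},
  {"dx": 0,"dy": 0,"dz": 0,"rx": 0,"ry": 0,"rz": 0,"claw": 0},
  {"dx": 0,"dy": 0,"dz": 0,"rx": 0,"ry": 0,"rz": 0,"claw": 0},
  {"dx": 0,"dy": 0,"dz": 0,"rx": 0,"ry": 0,"rz": 0,"claw": 0},
])

```text
time_s: 10.2
ee_pos: [0.544, 0.3438, 0.1997]
eef_rot: [-3.14, 0.001, 1.665]
force: [-0.1, -0.9, -0.4]
grip_width: 0.0936
grip_force: 0.0
```

Run:
```python
from h import *
c=shot('wrist');save(c,'w6')
o=telemetry.get_obs();print(o['time_s'],o['ee_pos'],np.degrees(o['eef_rot']),o['force'])
P=cloud(c).reshape(-1,3)
r=np.hypot(P[:,0]-.5437,P[:,1]-.345)
m=(P[:,2]>.028)&(P[:,2]<.037)&(r<.115)
print('plate',rect(P[m]),m.sum(),np.median(P[m,2]))
m=(P[:,2]>.06)&(P[:,2]<.076)&(r<.06)
print('bar',rect(P[m]),m.sum(),np.median(P[m,2]))
```

```text
10.25 [0.54417411 0.34379188 0.20013476] [-1.79960464e+02  2.21117519e-02  9.53754853e+01] [-0.83929339 -0.10482722 -0.22604882]
plate [544.1 346.2 121.1 170.2   5.9] 25410 0.03189804343014077
bar [543.9 346.6  23.7  89.3   6. ] 3820 0.0677458882958876
```

View pics/w6.png

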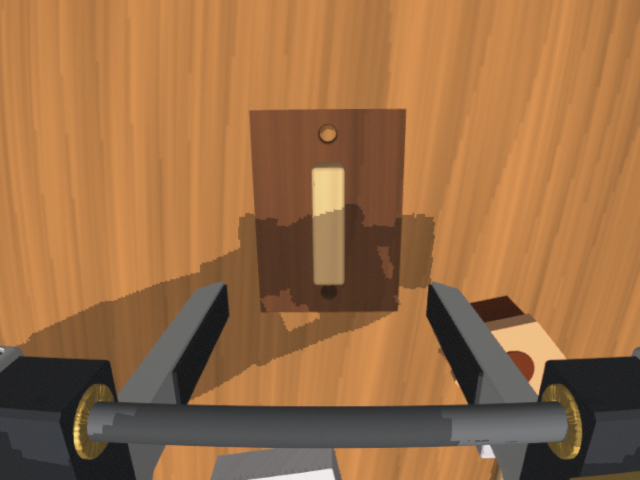

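Bar spans (312–344, 166–285), nearly aligned with the jaws. I'll descend on it.

step_arm([
  {"dx": 0.026,"dy": 0.001,"dz": 0.3,"rx": 0,"ry": 0,"rz": -0.0056,"claw": 0.3},
  {"dx": 0,"dy": 0,"dz": 0.4,"rx": 0,"ry": 0,"rz": 0,"claw": 0.4},
  {"dx": 0,"dy": 0,"dz": 0.4,"rx": 0,"ry": 0,"rz": 0,"claw": 0.4},
  {"dx": 0,"dy": 0,"dz": 0.25,"rx": 0,"ry": 0,"rz": 0,"claw": 0.4},
  {"dx": 0,"dy": 0,"dz": 0.13,"rx": 0,"ry": 0,"rz": 0,"claw": 0.4},
  {"dx": 0,"dy": 0,"dz": 0,"rx": 0,"ry": 0,"rz": 0,"claw": 0.6},
  {"dx": 0,"dy": 0,"dz": 0,"rx": 0,"ry": 0,"rz": 0,"claw": 1},
  {"dx": 0,"dy": 0,"dz": 0,"rx": 0,"ry": 0,"rz": 0,"claw": 1},
  {"dx": 0,"dy": 0,"dz": 0,"rx": 0,"ry": 0,"rz": 0,"claw": 1},
  {"dx": 0,"dy": 0,"dz": 0,"rx": 0,"ry": 0,"rz": 0,"claw": 1},
], grip_force=50)

```text
time_s: 11.25
ee_pos: [0.5442, 0.3476, 0.0534]
eef_rot: [3.141, -0.0, 1.676]
force: [0.5, 0.1, 4.1]
grip_width: 0.0234
grip_force: 50.0
```

step_arm([
  {"dx": 0,"dy": 0,"dz": 0,"rx": 0,"ry": 0,"rz": 0,"claw": 1},
  {"dx": 0,"dy": 0,"dz": 0,"rx": 0,"ry": 0,"rz": 0,"claw": 1},
])

```text
time_s: 11.45
ee_pos: [0.5442, 0.3476, 0.0534]
eef_rot: [3.141, -0.0, 1.676]
force: [-1.3, -1.4, 6.6]
grip_width: 0.0239
grip_force: 50.0
```

step_arm([
  {"dx": 0,"dy": 0,"dz": -0.1,"rx": 0,"ry": 0,"rz": 0,"claw": 1},
  {"dx": 0,"dy": 0,"dz": -0.3,"rx": 0,"ry": 0,"rz": 0,"claw": 1},
  {"dx": 0,"dy": 0,"dz": -0.4,"rx": 0,"ry": 0,"rz": 0,"claw": 1},
  {"dx": 0,"dy": 0,"dz": -0.3,"rx": 0,"ry": 0,"rz": 0,"claw": 1},
  {"dx": 0,"dy": 0,"dz": -0.1,"rx": 0,"ry": 0,"rz": 0,"claw": 1},
  {"dx": 0,"dy": 0,"dz": 0,"rx": 0,"ry": 0,"rz": 0,"claw": 1},
  {"dx": 0,"dy": 0,"dz": 0,"rx": 0,"ry": 0,"rz": 0,"claw": 1},
])

```text
time_s: 12.15
ee_pos: [0.5433, 0.3471, 0.1705]
eef_rot: [-3.139, 0.001, 1.676]
force: [-0.0, -1.0, -5.0]
grip_width: 0.0238
grip_force: 50.0
```

```bash
cat > held.py <<'E'
from h import *
c=shot('wrist')
o=telemetry.get_obs();print(o['time_s'],o['ee_pos'],np.degrees(o['eef_rot']),o['force'],o['grip_width'])
P=cloud(c).reshape(-1,3);R=Rt(o);Q=(P-np.array(o['ee_pos']))@R
m=(abs(Q[:,0])<.11)&(abs(Q[:,1])<.075)&(Q[:,2]>.013)&(Q[:,2]<.03)
q=Q[m];print('plate in tool',rect(q),m.sum(),np.median(q,0))
A=np.c_[q[:,:2],np.ones(len(q))];s=np.linalg.lstsq(A,q[:,2],rcond=None)[0];print('tilt deg',np.degrees(s[:2]))
m=(abs(Q[:,0])<.06)&(abs(Q[:,1])<.013)&(Q[:,2]>-.025)&(Q[:,2]<-.005)
print('bar in tool',rect(Q[m]),m.sum(),np.median(Q[m],0))
cv2.imwrite('pics/held.png',c['img'][:,:,::-1])
E
python3 held.py; python3 -c "
from h import *
plan(.5352,-.013,.17,106.5,9)"
```

```text
12.2 [0.54323818 0.34706546 0.17020309] [-1.79822347e+02  7.65261473e-02  9.60101570e+01] [-0.03137008  0.37858737 -5.16557179] 0.023974297320031313
plate in tool [  9.7  -0.3 148.4 121.    0.2] 49047 [ 0.04328131 -0.00067856  0.02130942]
tilt deg [0.04031064 0.00544306]
bar in tool [ 3.8 -0.  80.7 26.   0.8] 11292 [ 0.00906801 -0.00026313 -0.01454911]
[-0.3969, -0.0508, 0.0009, -0.0002, 0.0001, -0.013]
[-0.3958, -0.0588, 0.0008, -0.0002, 0.0001, -0.013]
[-0.3945, -0.0669, 0.0008, -0.0002, 0.0001, -0.013]
[-0.3931, -0.0749, 0.0007, -0.0002, 0.0001, -0.013]
[-0.3915, -0.0829, 0.0006, -0.0002, 0.0001, -0.013]
[-0.3897, -0.0908, 0.0006, -0.0002, 0.0001, -0.013]
[-0.3878, -0.0987, 0.0005, -0.0002, 0.0001, -0.013]
[-0.3857, -0.1066, 0.0004, -0.0002, 0.0001, -0.013]
[-0.3835, -0.1144, 0.0003, -0.0002, 0.0001, -0.013]
```

step_arm([
  {"dx": -0.397,"dy": -0.051,"dz": 0,"rx": 0,"ry": 0,"rz": -0.013,"claw": 1},
  {"dx": -0.396,"dy": -0.059,"dz": 0,"rx": 0,"ry": 0,"rz": -0.013,"claw": 1},
  {"dx": -0.394,"dy": -0.067,"dz": 0,"rx": 0,"ry": 0,"rz": -0.013,"claw": 1},
  {"dx": -0.393,"dy": -0.075,"dz": 0,"rx": 0,"ry": 0,"rz": -0.013,"claw": 1},
  {"dx": -0.391,"dy": -0.083,"dz": 0,"rx": 0,"ry": 0,"rz": -0.013,"claw": 1},
  {"dx": -0.39,"dy": -0.091,"dz": 0,"rx": 0,"ry": 0,"rz": -0.013,"claw": 1},
  {"dx": -0.388,"dy": -0.099,"dz": 0,"rx": 0,"ry": 0,"rz": -0.013,"claw": 1},
  {"dx": -0.386,"dy": -0.107,"dz": 0,"rx": 0,"ry": 0,"rz": -0.013,"claw": 1},
  {"dx": -0.373,"dy": -0.114,"dz": 0,"rx": 0,"ry": 0,"rz": -0.013,"claw": 1},
  {"dx": 0,"dy": 0,"dz": 0,"rx": 0,"ry": 0,"rz": 0,"claw": 1},
])

```text
time_s: 13.2
ee_pos: [0.5348, -0.0154, 0.1709]
eef_rot: [-3.139, -0.0, 1.856]
force: [-0.3, 0.3, -4.1]
grip_width: 0.0238
grip_force: 50.0
```

step_arm([
  {"dx": 0,"dy": 0,"dz": 0.1,"rx": 0,"ry": 0,"rz": 0,"claw": 1},
  {"dx": 0,"dy": 0,"dz": 0,"rx": 0,"ry": 0,"rz": 0,"claw": 1},
  {"dx": 0,"dy": 0,"dz": 0,"rx": 0,"ry": 0,"rz": 0,"claw": 1},
  {"dx": 0,"dy": 0,"dz": 0,"rx": 0,"ry": 0,"rz": 0,"claw": 1},
])

```text
time_s: 13.6
ee_pos: [0.5356, -0.0108, 0.1623]
eef_rot: [-3.141, -0.0, 1.861]
force: [0.4, -0.3, -4.7]
grip_width: 0.0237
grip_force: 50.0
```

```bash
python3 held.py; python3 -c "
from h import *
plan(.5348,-.0118,.14,106.5,1)
c=shot('top');P=cloud(c).reshape(-1,3)
r=np.hypot(P[:,0]-.535,P[:,1]+.013)
m=(P[:,2]>.13)&(P[:,2]<.147)&(r<.115)
print('plate from top',rect(P[m]),m.sum())"
```

```text
13.65 [ 0.53563542 -0.01094096  0.16247807] [ 1.79999396e+02 -5.42645384e-04  1.06599804e+02] [ 0.56365558 -0.49230244 -3.47225412] 0.023649337440361375
plate in tool [ 9.900e+00 -3.000e-01  1.486e+02  1.208e+02  1.000e-01] 49089 [ 0.04345495 -0.00084687  0.02170339]
tilt deg [0.02882811 0.05135722]
bar in tool [ 3.8  0.  26.  81.3 89.3] 11298 [ 0.0092279  -0.00038993 -0.01414886]
[-0.0058, -0.0105, 0.2248, 0.0, -0.0, 0.0011]
plate from top [534.4 -13.6 119.7 173.1  15.9] 534
```

View pics/held.png

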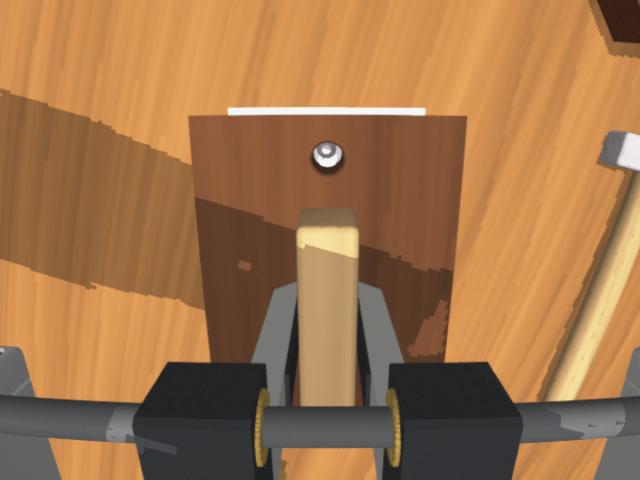

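The dowel tip shows inside the hole, tip (327,150) against hole centre (328,157), so the plate is aligned. Lowering gently.

step_arm([
  {"dx": -0.006,"dy": -0.0105,"dz": 0.1,"rx": 0,"ry": 0,"rz": 0.001,"claw": 1},
  {"dx": 0,"dy": 0,"dz": 0.08,"rx": 0,"ry": 0,"rz": 0,"claw": 1},
  {"dx": 0,"dy": 0,"dz": 0.05,"rx": 0,"ry": 0,"rz": 0,"claw": 1},
  {"dx": 0,"dy": 0,"dz": 0.05,"rx": 0,"ry": 0,"rz": 0,"claw": 1},
  {"dx": 0,"dy": 0,"dz": 0.04,"rx": 0,"ry": 0,"rz": 0,"claw": 1},
  {"dx": 0,"dy": 0,"dz": 0.04,"rx": 0,"ry": 0,"rz": 0,"claw": 1},
  {"dx": 0,"dy": 0,"dz": 0,"rx": 0,"ry": 0,"rz": 0,"claw": 1},
])

```text
time_s: 14.4
ee_pos: [0.5345, -0.0125, 0.126]
eef_rot: [-3.141, -0.0, 1.858]
force: [-0.1, -0.5, -4.7]
grip_width: 0.0239
grip_force: 50.0
```

```bash
python3 held.py; python3 -c "
from h import *
plan(.5348,-.0118,.1015,106.5,1)"
```

```text
14.45 [ 0.53471093 -0.01250871  0.12635838] [-1.79988272e+02 -5.19241730e-03  1.06444384e+02] [ 0.28938633  0.95390049 -4.56771536] 0.023593068423276294
plate in tool [  9.7  -0.7 148.6 121.1   0.2] 49122 [ 0.04336331 -0.00096387  0.02190755]
tilt deg [0.03288694 0.05768655]
bar in tool [ 3.9 -0.1 80.9 26.   1.1] 11285 [ 0.00903804 -0.00051931 -0.0139521 ]
[0.0065, 0.0029, 0.2486, -0.0001, -0.0001, -0.0006]
```

No contact forces, so I'm continuing down to the bars.

step_arm([
  {"dx": 0.005,"dy": 0.002,"dz": 0.04,"rx": 0,"ry": 0,"rz": 0,"claw": 1},
  {"dx": 0,"dy": 0,"dz": 0.05,"rx": 0,"ry": 0,"rz": 0,"claw": 1},
  {"dx": 0,"dy": 0,"dz": 0.05,"rx": 0,"ry": 0,"rz": 0,"claw": 1},
  {"dx": 0,"dy": 0,"dz": 0.04,"rx": 0,"ry": 0,"rz": 0,"claw": 1},
  {"dx": 0,"dy": 0,"dz": 0.04,"rx": 0,"ry": 0,"rz": 0,"claw": 1},
  {"dx": 0,"dy": 0,"dz": 0,"rx": 0,"ry": 0,"rz": 0,"claw": 1},
])

```text
time_s: 15.05
ee_pos: [0.5345, -0.0119, 0.1038]
eef_rot: [-3.141, -0.0, 1.858]
force: [1.5, -0.0, -5.0]
grip_width: 0.0238
grip_force: 50.0
```

step_arm([
  {"dx": 0,"dy": 0,"dz": 0.03,"rx": 0,"ry": 0,"rz": 0,"claw": 1},
  {"dx": 0,"dy": 0,"dz": 0.02,"rx": 0,"ry": 0,"rz": 0,"claw": 1},
  {"dx": 0,"dy": 0,"dz": 0.02,"rx": 0,"ry": 0,"rz": 0,"claw": 1},
  {"dx": 0,"dy": 0,"dz": 0.02,"rx": 0,"ry": 0,"rz": 0,"claw": 1},
  {"dx": 0,"dy": 0,"dz": 0.02,"rx": 0,"ry": 0,"rz": 0,"claw": 1},
  {"dx": 0,"dy": 0,"dz": 0,"rx": 0,"ry": 0,"rz": 0,"claw": 1},
], grip_force=60)

```text
time_s: 15.65
ee_pos: [0.5351, -0.012, 0.0943]
eef_rot: [3.141, 0.0, 1.858]
force: [-4.1, -0.5, 8.3]
grip_width: 0.0235
grip_force: 60.0
```

step_arm([
  {"dx": 0,"dy": 0,"dz": 0.01,"rx": 0,"ry": 0,"rz": 0,"claw": 1},
  {"dx": 0,"dy": 0,"dz": 0.005,"rx": 0,"ry": 0,"rz": 0,"claw": 1},
  {"dx": 0,"dy": 0,"dz": 0,"rx": 0,"ry": 0,"rz": 0,"claw": 1},
  {"dx": 0,"dy": 0,"dz": 0,"rx": 0,"ry": 0,"rz": 0,"claw": 1},
])

```text
time_s: 16.05
ee_pos: [0.5351, -0.012, 0.0934]
eef_rot: [3.14, 0.001, 1.858]
force: [-6.6, 0.6, 12.8]
grip_width: 0.0241
grip_force: 60.0
```

```bash
python3 held.py;python3 -c "
from h import *
c=shot('wrist');P=cloud(c).reshape(-1,3)
r=np.hypot(P[:,0]-.535,P[:,1]+.013)
m=(P[:,2]>.06)&(P[:,2]<.079)&(r<.1);print('plate top z',np.median(P[m,2]))
m=(P[:,2]>.034)&(P[:,2]<.047)&(r<.12);print('face z',np.median(P[m,2]),m.sum())
print(telemetry.get_obs()['force'])"
```

```text
16.1 [ 0.53505502 -0.01201394  0.09335045] [1.79941597e+02 2.81608394e-02 1.06447956e+02] [-6.84656719 -0.92421315 13.33196859] 0.023706541300163225
plate in tool [  9.4  -0.3 148.9 121.1   0.3] 49795 [ 0.0437734  -0.00073667  0.02144003]
tilt deg [-0.06387828  0.06812593]
bar in tool [ 3.7 -0.  80.9 26.   0.1] 11287 [ 0.00908846 -0.0003425  -0.01438453]
plate top z 0.0718675144107432
face z 0.039860775504651835 2861
[-6.16407042 -0.45080684 14.24619427]
```

step_arm([
  {"dx": 0,"dy": 0,"dz": 0.005,"rx": 0,"ry": 0,"rz": 0,"claw": 1},
  {"dx": 0,"dy": 0,"dz": 0,"rx": 0,"ry": 0,"rz": 0,"claw": 1},
  {"dx": 0,"dy": 0,"dz": 0,"rx": 0,"ry": 0,"rz": 0,"claw": 1},
])

```text
time_s: 16.45
ee_pos: [0.5351, -0.012, 0.0933]
eef_rot: [3.14, 0.001, 1.858]
force: [-9.3, -0.1, 19.1]
grip_width: 0.0235
grip_force: 60.0
```

```bash
python3 -c "
from h import *
print(telemetry.get_obs()['force'],telemetry.get_obs()['ee_pos']);print(hand_in())"
```

```text
[-9.29996498 -0.0971082  19.07937941] [ 0.53509151 -0.01201471  0.09334907]
the job is handed in; nothing more can be done
None
```

The job is handed in, with no verdict returned: the brass block measured home in the pocket, and the upper half measured shut on both dowels (top at 71.9 mm, 72 mm is shut), still gripped and pressed with about 19 N at 16.5 s; the hammer, jar and box were never approached.

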